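# Sort the cut sausage into packing trays and rework tub

### The job

Sort the sausage pieces on the cutting board: the two pieces of pale smoked bologna go into the blue packing tray and the two pieces of dark red salami into the yellow one, one piece to a bay and standing upright on a cut face as they stand now, and the domed log end with the metal clip goes into the red rework tub. Set each piece down, do not drop or throw it, and leave the trays, the tub, the knife and the spray bottle where they are.

Things in the scene. Friction and masses are not known exactly. Their poses are not given: they have to be found in the camera images.
- bologna_a_mid (a point): Straight-cut piece of smoked bologna sausage: an upright cylinder 56 mm in diameter and 72 mm tall, brown casing, plain pale pinkish-tan cut face on top, about 0.19 kg, firm and rigid. Its point is the centre of the piece, 36 mm above its lower face; z is the piece's axis, up at the start. It stands on the white cutting board, whose top is 12 mm above the steel table top (z = 0).
- bologna_b_mid (a point): The other piece of bologna, the same in all respects and interchangeable with the first. Its point is the centre of the piece, 36 mm above its lower face; z is the piece's axis, up at the start.
- salami_a_mid (a point): Straight-cut piece of salami: an upright cylinder 56 mm in diameter and 72 mm tall, very dark casing, dark red cut face flecked with white fat on top, about 0.19 kg, firm and rigid, standing on the cutting board. Its point is the centre of the piece, 36 mm above its lower face; z is the piece's axis, up at the start.
- salami_b_mid (a point): The other piece of salami, the same in size and kind and interchangeable with the first. Its point is the centre of the piece, 36 mm above its lower face; z is the piece's axis, up at the start.
- end_piece_mid (a point): Domed end of a smoked log, standing on its cut face on the cutting board: brown casing all over the top, gathered into a short metal clip. 56 mm in diameter; straight-sided for the lower 46 mm, then domed; 76 mm tall with clip and casing tail; about 0.14 kg. Its point lies on its axis 32 mm above its lower face; z is the axis, up at the start.
- blue_tray: Blue two-bay packing tray, loose on the steel table, 0.6 kg. Outside 92 mm (its x) by 176 mm (its y) by 18 mm high, walls 4 mm, floor 4 mm; a low wall across the middle divides it into two bays, each 84 mm (x) by 82 mm (y) inside and 14 mm deep, with centres at its y = +43 mm and y = -43 mm, x = 0. Lips stand out up to 9 mm beyond the ends and 4 mm beyond the long sides. Origin: centre of its underside; z up; turned about the vertical by up to 0.2 rad.
- yellow_tray: Yellow two-bay packing tray, of the same shape, size and frame as the blue one: bays centred at its y = +43 mm and -43 mm, 84 by 82 mm inside, floor 4 mm above its underside, walls 18 mm high in all.
- red_tub: Red open rework tub, loose on the table, 0.6 kg. Outside 100 mm (its x) by 168 mm (its y), with a rim 108 by 176 mm, 65 mm high; walls and floor 4 mm, so 92 by 160 mm inside and 61 mm deep. Origin: centre of its underside; z up; turned by up to 0.2 rad. The two trays and the tub stand in a row beyond the cutting board, in any order.
- knife: Bystander: butcher's knife lying flat on the table beyond the trays, white handle, curved steel blade, 390 mm long (along its x, blade towards +x), up to 24 mm high. Origin on the table under the blade's heel.
- spray_bottle: Bystander: white sanitiser spray bottle with blue trigger head, 76 mm in diameter, 207 mm tall, standing on the table to the left of the trays. Origin: centre of its underside.

How it is judged:
By the outcome, as a careful person would: the job done as asked, in the order asked, and still so for the second after the job is handed in, with the robot touching nothing.
It also fails if it takes over 128 s, if anything falls off the work surface, if the arm or the gripper's body presses on something with over 40 N, if the wrist force passes 120 N, or if a joint passes its speed limit or range.

### The arm

A 6-joint arm with a two-finger parallel gripper is mounted at the origin on the work surface. World frame = base frame: x ahead of the robot, y to its left, z up, the work surface at z = 0. Lengths are in m, angles in rad, forces in N, time in s.
With the tool pointing down it reaches from about 0.35 to 0.85 m from the base axis. Payload 8.1 kg.
Tool frame: the origin (TCP) lies midway between the tips of the shut fingers; the grasp point (between the pads) lies 19 mm behind it (robot.grip_depth is the distance from the TCP to the grasp point, in m); z points along the fingers, y is the line along which they close (so a half turn about z gives the same grasp; the last joint's range is limited). The gripper opens to 93 mm and grips with 3 to 60 N. Pads are 15 mm wide; open, the fingers measure 128 mm over their backs; the gripper's body (75 mm by 188 mm) begins 65 mm behind the grasp point.
Start: joints at [-1.417, 0.13, 1.488, -0, 1.523, -0.085], TCP at [0.142, -0.583, 0.219] pointing down, gripper open.
Joint ranges: [-2.96, 2.96], [-0.89, 2.26], [0.02, 2.5], [-1.34, 4.48], [0, 2.73], [-2.66, 2.66]. Speed limits (rad/s): [2.39, 2.39, 2.79, 3.14, 3.14, 3.14].

### API

Orientations are given as a rotation vector (axis times angle).
In Python, from rig import robot gives the robot as it stands. Calls block until the motion is done:
- robot.movep(position, orientation): joint-space move of the TCP to a pose.
- robot.line_to(position, rot=None, rate=0.15, max_force=None): straight line of the TCP; rot=None keeps the orientation; rate is the mean speed in m/s. With max_force (N) it stops when the force on the tool has changed by that much, and returns True; else False.
- robot.goto_joints(angles): joint-space move.
- robot.grip(opening, effort=None): opening from 0.0 (shut) to 1.0 (fully open); effort is the grip in N (None keeps the last); returns when the fingers have stopped.
- robot.hold(seconds).
- robot.inverse_kinematics(position, orientation): joint angles nearest the present ones, or None.
- robot.grab_frame(name): name is "side" or "top"; returns the picture (420x560x3 uint8, red, green, blue); there is no depth.
- robot.get_calibration(name): a dict with "camera_matrix" (3x3 intrinsics, pixels), "dist" ([k1, k2, p1, p2, k3] as OpenCV has them; the pictures are not rectified), "R" (3x3) and "t" (3): a world point X has camera coordinates R X + t. Camera axes: x right, y down, z forward; pixel columns grow to the right and rows downward; lengths in m; the calibration is good to about 2 mm. A picture is of the moment at which its call begins. get_calibration takes no time and is no camera call.
A pose or a line that the arm cannot do raises robot.Unreachable and nothing moves.
- robot.sign_off(): hands the job in; it is judged then, once.
Readings, each from a call of its own:
- robot.read_clock(): time.
- robot.read_qpos(): joint angles.
- robot.read_joint_vel(): joint speeds.
- robot.read_tau(): joint torques, N m.
- robot.read_tcp_pos(): TCP position.
- robot.read_tool_rot(): TCP orientation.
- robot.read_contact_force(): force on the tool from outside, world axes, zero at the start.
- robot.read_torque(): the same for the moment, N m.
- robot.read_width(): opening from 0.0 (shut) to 1.0 (fully open).
- robot.read_grasp_force(): force on a finger pad.
Only numpy, scipy, OpenCV 4.12 (cv2) and the standard library are available. Lean on these libraries where they do the work, as an engineer would, in place of code of your own. Each camera call takes 0.05 s, during which the arm holds its last target. There are 200 camera calls.

## Working session

There is one attempt and no reset: what is moved stays moved. The work goes in short steps, each a Python script; the robot and the scene stay as the last script left them, time stands still between calls to the robot, and variables do not carry over. Pictures are saved under pics/ and viewed, at most 14 in all, crops included, and the job is handed in when it is done.

```bash
mkdir -p pics; ls
python3 - <<'E'
from rig import robot
import cv2
for n in("side","top"):
    cv2.imwrite(f"pics/{n}0.png",robot.grab_frame(n)[:,:,::-1]);c=robot.get_calibration(n);print(n,c, -c["R"].T@c["t"])
print(robot.read_clock(),robot.read_tool_rot())
E
```

```text
pics
side {'camera_matrix': array([[388.97415448,   0.        , 271.18307355],
       [  0.        , 388.97415448, 213.31153476],
       [  0.        ,   0.        ,   1.        ]]), 'dist': array([-0.11052718,  0.        ,  0.        ,  0.        ,  0.        ]), 'R': array([[-0.96701241, -0.25456096, -0.00925835],
       [-0.19783298,  0.7734203 , -0.60223181],
       [ 0.16046531, -0.58053403, -0.79826758]]), 't': array([0.60794818, 0.09098836, 0.9582579 ])} [0.45212679 0.64068895 0.8253709 ]
top {'camera_matrix': array([[516.56353233,   0.        , 278.79886211],
       [  0.        , 516.56353233, 208.17870742],
       [  0.        ,   0.        ,   1.        ]]), 'dist': array([-0.18521666,  0.        ,  0.        ,  0.        ,  0.        ]), 'R': array([[-0.0137727 , -0.99989264, -0.00500233],
       [-0.99427929,  0.01422498, -0.10585998],
       [ 0.10591978,  0.00351574, -0.99436846]]), 't': array([0.0776392 , 0.61544946, 1.49411841])} [0.45474127 0.06362317 1.55124408]
0.1 [-3.11757513e+00 -3.73940528e-01  2.94985327e-05]
```

View pics/side0.png

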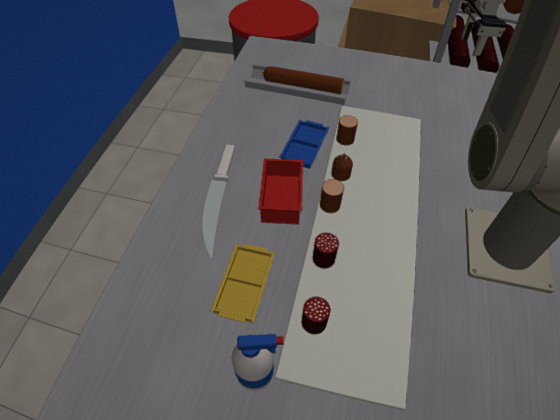

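View pics/top0.png

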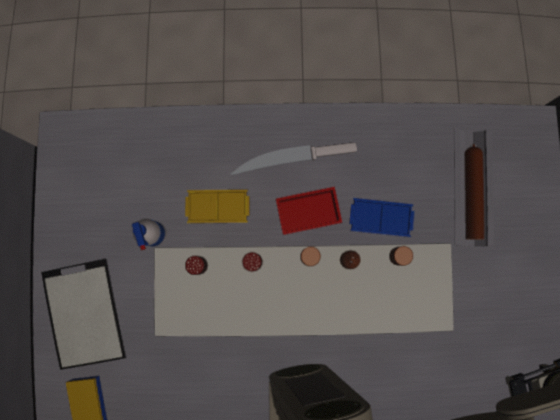

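Both views show all objects. In the top view, the salami pieces are at about (196,265) and (252,262), the bologna at (311,257) and (402,256), and the end piece at (350,260). The yellow tray is at (218,206), the tub at (309,211) and the blue tray at (382,217). Next I'll zoom in to set the colour masks.

Run:
```python
import cv2,numpy as np
t=cv2.imread("pics/top0.png")[180:280,170:430];s=cv2.imread("pics/side0.png")[105:345,205:375]
cv2.imwrite("pics/tz.png",cv2.resize(t,None,fx=3,fy=3,interpolation=cv2.INTER_CUBIC)*1)
cv2.imwrite("pics/sz.png",cv2.resize(np.rot90(s).copy(),None,fx=3,fy=3,interpolation=cv2.INTER_CUBIC))
for n,pts in(("top",[(196,265),(252,262),(311,257),(350,260),(402,256),(218,206),(309,211),(370,217),(240,300),(300,235)]),("side",[(326,243),(326,260),(332,187),(331,203),(342,170),(240,290),(281,190),(300,145),(370,200)])):
    h=cv2.cvtColor(cv2.imread(f"pics/{n}0.png"),cv2.COLOR_BGR2HSV)
    for p in pts: print(n,p,h[p[1],p[0]])
```

```text
top (196, 265) [  3 136  88]
top (252, 262) [  2 147  78]
top (311, 257) [ 11 121 124]
top (350, 260) [  8 113  52]
top (402, 256) [ 11 113 124]
top (218, 206) [ 22 204 104]
top (309, 211) [  1 216 104]
top (370, 217) [111 192  93]
top (240, 300) [ 20  24 128]
top (300, 235) [168  15  86]
side (326, 243) [  2 129 103]
side (326, 260) [  0 191  24]
side (332, 187) [ 11  97 144]
side (331, 203) [  9 176  45]
side (342, 170) [ 11 203  44]
side (240, 290) [ 23 176 136]
side (281, 190) [  1 207 122]
side (300, 145) [110 203 112]
side (370, 200) [ 23  15 151]
```

View pics/tz.png

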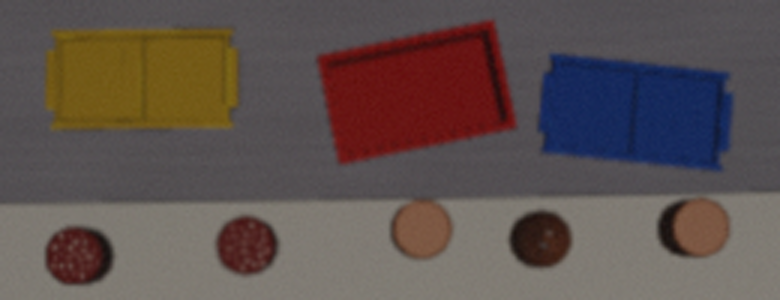

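View pics/sz.png

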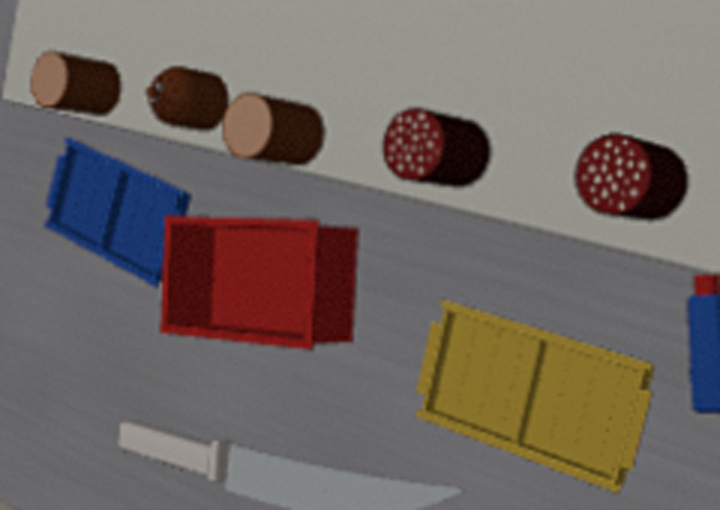

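Bright faces on dark casings separate well. I'll triangulate the faces and the tray and tub corners across both views.

```bash
cat > vis.py <<'E'
import cv2,numpy as np
from rig import robot
CAL={n:robot.get_calibration(n) for n in("side","top")}
def ray(n,p):
    c=CAL[n];q=cv2.undistortPoints(np.float64([[p]]),c["camera_matrix"],c["dist"])[0,0]
    d=c["R"].T@np.r_[q,1];return -c["R"].T@c["t"],d/np.linalg.norm(d)
def plane(n,p,z):
    o,d=ray(n,p);return o+d*(z-o[2])/d[2]
def proj(n,X):
    c=CAL[n];return cv2.projectPoints(np.float64([X]),cv2.Rodrigues(c["R"])[0],c["t"],c["camera_matrix"],c["dist"])[0][0,0]
def tri(p,q):
    (a,u),(b,v)=ray("top",p),ray("side",q)
    s=np.linalg.lstsq(np.c_[u,-v],b-a,rcond=None)[0];x,y=a+s[0]*u,b+s[1]*v
    return (x+y)/2,np.linalg.norm(x-y)
def blobs(m,amin):
    cs=cv2.findContours(m.astype(np.uint8),cv2.RETR_EXTERNAL,cv2.CHAIN_APPROX_NONE)[0]
    return [c for c in cs if cv2.contourArea(c)>amin]
def big(img,f=4): return cv2.cvtColor(cv2.resize(img,None,fx=f,fy=f,interpolation=cv2.INTER_CUBIC),cv2.COLOR_RGB2HSV).astype(int)
def colour(h,k):
    H,S,V=h[...,0],h[...,1],h[...,2]
    if k=="bologna": return (H>4)&(H<18)&(S>60)&(S<160)&(V>85)
    if k=="salami":
        m=((H<9)|(H>170))&(V>50)&(S>60)&(S<190);return cv2.morphologyEx(m.astype(np.uint8),cv2.MORPH_CLOSE,np.ones((13,13)))
    if k=="blue": return (H>100)&(H<120)&(S>120)
    if k=="yellow": return (H>16)&(H<30)&(S>130)
    if k=="red": return ((H<6)|(H>172))&(S>180)
def up(p,f=4): return (np.float64(p)+.5)/f-.5
E
python3 - <<'E'
from vis import *
im={n:cv2.cvtColor(cv2.imread(f"pics/{n}0.png"),cv2.COLOR_BGR2RGB) for n in("side","top")}
h={n:big(im[n]) for n in im}
# restrict to work area
roi={"top":(170,180,430,280),"side":(205,105,375,345)}
def get(n,k,amin):
    m=np.array(colour(h[n],k)).astype(np.uint8);x0,y0,x1,y1=[4*v for v in roi[n]]
    z=np.zeros_like(m);z[y0:y1,x0:x1]=m[y0:y1,x0:x1];return blobs(z,amin)
for k in("bologna","salami"):
    E={n:[cv2.fitEllipse(cv2.convexHull(c)) for c in get(n,k,1800)] for n in im}
    for n in E: print(k,n,[(up(e[0]).round(1),np.round(np.array(e[1])/4,1)) for e in E[n]])
    for a in E["top"]:
        best=min((tri(up(a[0]),up(b[0])) for b in E["side"]),key=lambda r:r[1])
        print("  face",best[0].round(4),"gap",round(best[1],4),"dia est",np.array(a[1])/4/516.56*(1.551-.084))
for k,z in(("blue",.018),("yellow",.018),("red",.065)):
    c=max(get("top",k,3000),key=cv2.contourArea);s=max(get("side",k,3000),key=cv2.contourArea)
    hs=up(cv2.convexHull(s)[:,0])
    q=up(cv2.boxPoints(cv2.minAreaRect(c)));P=np.array([plane("top",p,z) for p in q])
    print(k,"rect centre",P.mean(0).round(4),"sides",np.linalg.norm(P-np.roll(P,1,0),axis=1).round(4)[:2],"yaw",[round(float(np.arctan2(*(P[i]-P[i-1])[[1,0]])),3) for i in(1,2)])
    q=up(cv2.approxPolyN(cv2.convexHull(c),4,ensure_convex=True).reshape(-1,2))
    for p in q:
        w=proj("side",plane("top",p,z));j=hs[np.argmin(np.linalg.norm(hs-w,axis=1))];X,g=tri(p,j)
        print("   corner",X.round(3),"gap",round(g,4),"side px off",np.linalg.norm(j-w).round(1))
# end piece dark blobs
for n in im:
    H,S,V=[h[n][...,i] for i in range(3)]
    x0,y0,x1,y1=[4*v for v in roi[n]]
    m=np.zeros(V.shape,np.uint8);m[y0:y1,x0:x1]=((H<20)&(S>75)&(V<85))[y0:y1,x0:x1]
    for c in blobs(m,1500):
        print("dark",n,np.round(up(cv2.minEnclosingCircle(c)[0]),1),cv2.contourArea(c)/16,np.array(cv2.boundingRect(c))/4)
E
```

```text
bologna side [(array([332.7, 186.8]), array([16.6, 22.1])), (array([348. , 120.8]), array([12., 19.]))]
bologna top [(array([310.4, 255.8]), array([19.7, 20.4])), (array([403.5, 255.3]), array([18.6, 20. ]))]
  face [ 0.4731 -0.0189  0.0829] gap 0.0018 dia est [0.05597502 0.05787567]
  face [ 0.4697 -0.2868  0.0816] gap 0.0013 dia est [0.05269814 0.05674694]
salami side [(array([316.4, 308.8]), array([24.5, 27.2])), (array([326.4, 242.3]), array([19.9, 24.3])), (array([280.5, 191.2]), array([49.4, 87.7]))]
salami top [(array([194.2, 265. ]), array([18.8, 19.6])), (array([352.1, 260.5]), array([13.1, 18.5])), (array([251.7, 261.4]), array([19.2, 19.8])), (array([308.3, 210.1]), array([50.3, 79.4]))]
  face [0.4512 0.3122 0.0816] gap 0.0012 dia est [0.05336705 0.05558306]
  face [ 0.4623 -0.2125 -0.4641] gap 0.0043 dia est [0.03707855 0.05250725]
  face [0.4599 0.1479 0.0805] gap 0.0013 dia est [0.0546638  0.05624332]
  face [ 0.609  -0.0187  0.026 ] gap 0.0028 dia est [0.14286732 0.22535052]
blue rect centre [ 0.5872 -0.2394  0.018 ] sides [0.1926 0.0982] yaw [-0.133, -1.688]
   corne
[... 778 characters left out ...]
 0.001 side px off 0.6
   corner [ 0.673 -0.092  0.062] gap 0.0011 side px off 0.7
dark side [315.  314.9] 775.5625 [302.5  297.    27.75  36.5 ]
dark side [323.4 250.4] 322.0625 [313.5  234.25  24.5   33.5 ]
dark side [279.2 215.1] 471.15625 [260.  209.   40.   15.5]
dark side [330.2 198.6] 331.9375 [320.5  188.25  22.25  24.5 ]
dark side [280.8 183.5] 481.78125 [262.   160.75  38.25  45.  ]
dark side [341.5 167.2] 410.0625 [332.  154.5  20.5  26.5]
dark side [345.8 131.9] 295.59375 [337.  121.5  20.   23.5]
dark top [195.4 265.1] 293.71875 [185.5  256.    20.75  18.75]
dark top [251.7 261.5] 277.3125 [242.5  252.5   19.5   18.75]
dark top [350.1 259.1] 259.125 [341.   251.25  19.25  17.5 ]
```

Face heights come out at 81–83 mm against the 84 mm expected. Tray and tub sizes and the tub rim height (62–64 mm) agree with the text too. I'll move now, starting with the two bolognas.

```bash
cat > act.py <<'E'
from vis import *
from scipy.spatial.transform import Rotation as R
def rot(a): return (R.from_euler("z",a)*R.from_euler("x",np.pi)).as_rotvec()
HI=.20
def pick(x,y,a,tip):            # tip = TCP height over the piece's lower face
    robot.grip(1.0); robot.movep([x,y,HI],rot(a))
    robot.line_to([x,y,.012+tip+.02],rate=.2); robot.line_to([x,y,.012+tip],rate=.06)
    robot.grip(0.0,25); w=robot.read_width()*.093
    robot.line_to([x,y,HI],rate=.2)
    print("picked w",round(w,4),"F",round(robot.read_grasp_force(),1),"held",round(robot.read_width()*.093,4)); return w
def place(x,y,a,tip,openw=.9):
    robot.movep([x,y,HI],rot(a)); robot.line_to([x,y,.004+tip+.015],rate=.18); robot.hold(.2)
    hit=robot.line_to([x,y,.004+tip-.006],rate=.02,max_force=4)
    print("touch",hit,"bottom z",round(robot.read_tcp_pos()[2]-tip,4))
    robot.grip(openw); robot.hold(.2); robot.line_to([x,y,HI],rate=.2); print("t",robot.read_clock())
def snap(name):
    for n in("side","top"): cv2.imwrite(f"pics/{n}_{name}.png",robot.grab_frame(n)[:,:,::-1])
E
python3 - <<'E'
from act import *
print("end: ring",plane("top",(350.2,259.7),.04).round(4),"clip",[np.round(v,4) for v in tri((351.7,260),(344,156.7))])
A=np.pi/2
for a in(A,A-.117): print(robot.inverse_kinematics([.47,-.287,HI],rot(a)))
a=A-.117
if pick(.4697,-.2868,a,.031)>.045:
    place(.582,-.282,a,.031)
snap("1")
E
```

```text
end: ring [ 0.4612 -0.1378  0.04  ] clip [array([ 0.4599, -0.1368,  0.0793]), np.float64(0.0003)]
[-0.64131235  0.00654475  1.65176994  0.          1.48327797 -0.64131235]
[-0.64131235  0.00654475  1.65176994  0.          1.48327797 -0.52431235]
picked w 0.0558 F 25.0 held 0.0557
touch True bottom z 0.0039
t 9.1583
```

View pics/side_1.png

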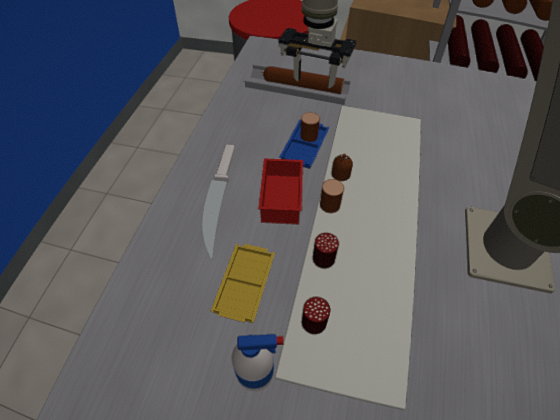

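The first bologna stands upright in the far blue bay at (310,126), and the tray hasn't moved. Next are the second bologna and both salamis.

Run:
```python
from act import *
A=np.pi/2
for p,q,a in(((.4731,-.0189),(.592,-.197),A-.117),((.4512,.3122),(.628,.298),A),((.4599,.1479),(.628,.212),A)):
    if pick(*p,a,.031)<.045: print("MISSED");break
    place(*q,a,.031)
snap("2")
```

```text
picked w 0.0554 F 25.0 held 0.0561
touch True bottom z 0.0039
t 18.3417
picked w 0.0557 F 25.0 held 0.0557
touch True bottom z 0.0039
t 28.1083
picked w 0.0559 F 25.0 held 0.0556
touch True bottom z 0.0039
t 36.875
```

View pics/side_2.png

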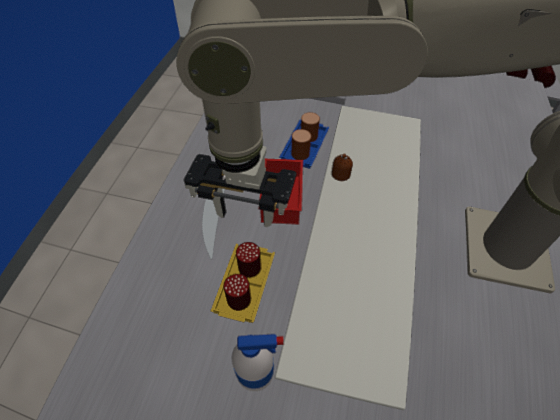

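All four cylinders are upright in their own bays: bologna at (310,126) and (301,145), salami at (248,260) and (238,292). Next is the domed end.

```bash
python3 - <<'E'
from act import *
if pick(.460,-.137,.188,.013)>.045: place(.606,-.017,.188,.013,.8)
robot.movep([.38,0,.3],rot(.188)); snap("3a")
robot.goto_joints([-1.417,.13,1.488,0,1.523,-.085]); snap("3"); print(robot.read_clock())
E
python3 -c "
import cv2
t=cv2.imread('pics/top_3.png')[130:350,130:430];s=cv2.imread('pics/side_3.png')[90:400,180:440]
t=cv2.resize(t,(430,315));s=cv2.resize(s,(360,430))
t=cv2.copyMakeBorder(t,0,115,0,0,0)
cv2.imwrite('pics/fin.png',cv2.hconcat([t,s]))"
```

```text
picked w 0.0555 F 25.0 held 0.0552
touch True bottom z 0.0039
t 46.575
50.0167
```

View pics/fin.png

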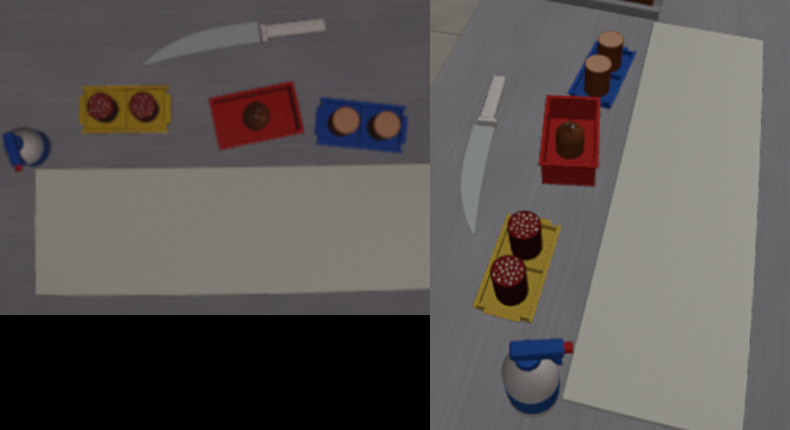

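Both views show each piece upright in its bay. The end piece stands in the tub (crop pixel 257,116), and the trays, tub, knife and bottle look unmoved.

```bash
python3 -c "
from rig import robot
print(robot.sign_off())"
```

```text
the job is handed in; nothing more can be done
None
```

I've handed the job in after about 50 s of robot time: both bolognas are upright in the blue tray, both salamis upright in the yellow tray, and the clipped end is standing in the red tub; the trays, tub, knife and bottle look unmoved in the final pictures.

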